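# Touch-test a gold bar in the ball vise

## Robot

A 7-joint arm with a two-finger parallel gripper is mounted at the origin on the work surface. World frame = base frame: x ahead of the robot, y to its left, z up, the work surface at z = 0. Lengths are in m, angles in rad, forces in N, time in s.
With the tool pointing down it reaches from about 0.4 to 0.85 m from the base axis. Payload 10.4 kg.
Tool frame: the origin (TCP) lies at the very end of the fingers, on their centre line; the grasp point (between the pads) lies 19 mm behind it; y points along the fingers, z is the direction in which the jaws open and shut, and the axes are right-handed (so a half turn about y gives the same grasp; the last joint's range is limited). The gripper opens to 85 mm and grips with 20 to 120 N. Pads are 22 mm wide; open, the fingers measure 114 mm over their backs; the gripper's body (76 mm by 85 mm) begins 54 mm behind the grasp point. The pads swing forward as they close: fully open they stand 13 mm farther back than shut.
Start: joints at [1.185, 0.332, -0.065, 1.46, 0.022, 1.35, -0.088], TCP at [0.222, -0.584, 0.208] pointing down, gripper open.
Joint ranges: [-2.6, 2.6], [-0.5, 2.12], [-1.47, 1.34], [0.16, 2.42], [-1.27, 4.41], [0.06, 2.06], [-2.6, 2.6]. Speed limits (rad/s): [2.22, 2.22, 2.79, 2.79, 3.14, 3.14, 3.14].

## Interface

Orientations are given as a unit quaternion [w, x, y, z].
In Python, from workcell import robot gives the robot as it stands.
- The arm moves only by the shell command python3 -m pendant 'ROWS' [FORCE]. ROWS is JSON, a list of rows, each a list of 7 numbers: the shift along the tool's x, y, z in m, then the turn, a rotation vector about the tool's x, y, z in degrees, then the finger opening in m, from 0 to 0.0854. A call has 1 to 10 rows; each row is the pose to reach, as a shift and turn from the pose measured when the call began, along the tool's axes at that moment; what a row does not reach only later rows make up. A row lasts 1/12 s, in which the tool goes at most 41.7 mm and 7.16 degrees, less where a joint would pass 70% of its speed; a pose out of reach is approached as far as the arm can. A call with a gripper value outside its range is refused whole. The fingers move at their own pace and stop on an object; FORCE is the grip in N (left out, the last holds). Time passes only in rows, so rows that repeat a pose let the fingers close. It gives the time, the measured TCP pose, the force and the opening at its end, in the units of the state.
- robot.observe(): the state, without advancing time (a new reading comes with each control period).
- robot.camera(name): name is "scene" or "side" or "wrist"; returns a dict with "img" (400x640x3 uint8, blue, green, red), "range_z" (400x640 float32, m along the optical axis (not along the pixel's ray), 0 where there is no reading), "camera_matrix" (3x3 intrinsics, pixels), "k1" (the pictures are not rectified: a ray, as slopes to the right and down, at radius r is drawn at 1 + k1 r^2 times it, then the intrinsics apply), "eye" and "rotation" of the camera in the world. Camera axes: x right, y down, z forward; pixel columns grow to the right and rows downward; lengths in m; the calibration is good to about 2 mm. A picture is of the moment at which its call begins.
- robot.job_done(): hands the job in, once; it reports no verdict.
The state is a dict: "clock": time; "joint_positions": joint angles; "joint_vel": joint speeds; "joint_torque": joint torques, N m; "ee_pos": TCP position; "tool_rot": TCP orientation; "contact_force": force on the tool from outside, world axes, zero at the start; "ft_torque": the same for the moment, N m; "width": opening from 0.0 (shut) to 1.0 (fully open).
Only numpy, scipy, OpenCV 4.12 (cv2) and the standard library are available. Lean on these libraries where they do the work, as an engineer would, in place of code of your own. Each camera call takes 0.05 s, during which the arm holds its last target. There are 200 camera calls.

## Task

The ball vise was left tipped over after filing: push its head back level, so that the gold bar pinned on it lies flat. Then take the yellow metal tester out of its stand and hold it upright with its sprung brass tip inside the red-ringed spot on the bar, pressing lightly and without jabbing so that the tip is pushed only part of the way in. Finish holding the tester there, in the gripper and still in contact, with the vise level, and leave the other things on the bench where they are.

Things in the scene. Friction and masses are not known exactly. Their poses are not given: they have to be found in the camera images.
- vise: Fixed black foot ring of the ball vise, 128 mm across, 30 mm high; origin on the bench at its centre, z up. A dark steel ball, 110 mm across, sits in it, centre 62 mm above the origin; the head turns about that centre, so its top also shifts sideways as it tips. Friction (0.25 N m about each axis, no spring) holds the head as it is left; pushing its high side down near the rim takes 6 to 15 N.
- vise_top (a point): Centre of the flat round top of the vise head (steel, 100 mm across, split by a 6 mm gap along y), 58 mm from the ball centre along the head's own z: 120 mm above the bench when level. Axes are the head's, z square to the top (level: straight up). The bar and four brass pins (6 mm high, at x +-15 mm, y +-14 mm) stand on it; the rest of the top is clear.
- vise_tilt (a joint): Tilt of the ball about the foot ring's y axis, rad, 0 is level; positive lowers the head's +x side. Range -0.5 to 0.5.
- vise_roll (a joint): Roll of the head about its own x axis (carried by the tilt), rad, 0 is level; positive raises the head's +y side. Range -0.5 to 0.5.
- bar: Cast gold bar pinned on the vise head, 25 mm (its x) by 46 mm (its y) by 9 mm thick; it does not come off. Origin at the centre of its underside (at vise_top), z square to its face; its face is 129 mm above the bench when level.
- mark (a point): Centre of the spot to test on the bar's upper face: a bright filed patch ringed in red felt pen, 11 mm across, 12 mm from the bar's middle towards its +y end. z is square to the face.
- dock: Grey tester stand, fixed to the bench, 76 x 76 mm (black foot 80 mm), 64 mm high, with one hole from above, 16 mm wide and 62 mm deep, in its middle; origin on the bench at its centre.
- tester: Pen-shaped tester, 0.12 kg, upright in the stand, tip down. Origin: where to grip, on its axis, 117 mm above the bench at the start; z along the pen, away from the tip. Yellow barrel 17 mm thick, from 45 mm below the origin to 34 mm above. Below it a black collar, 26 mm across, 8 mm high, rests on the stand, then a black nose 12 mm thick, to 98 mm below the origin. Lift up 60 mm to clear the hole.
- needle (a joint): How far the tester's sprung brass tip is pushed into the nose, m: 0 fully out, 0.008 bottomed. The spring gives about 0.5 N at first touch and 0.45 N more per mm, about 4 N when bottomed.
- tester_tip (a point): End of the tester's brass tip (3.6 mm thick, sticking 12 mm out of the nose), on the pen's axis, 110 mm below the tester's origin when fully out; it moves with the tip.
- coffee: Bystander, loose, to be left alone: grey-beige paper coffee cup, 80 mm across the rim, 105 mm high; origin at the centre of its foot.
- tape: Bystander, loose, to be left alone: roll of cream masking tape lying flat, 100 mm across, 25 mm high; origin at the centre of its underside.
- flux: Bystander, loose, to be left alone: small glass jar with a red lid, 38 mm across, 50 mm high; origin at the centre of its foot.
- scale: Bystander, loose, to be left alone: black pocket scale with a steel pan, 64 x 118 mm, 21 mm high; origin at the centre of its underside, long side along its y.
- pliers: Bystander, loose, to be left alone: red-handled pliers lying flat, about 150 mm long, 12 mm high; origin near the joint, jaws towards its +x, handles towards -x.
- mixcup: Bystander, loose, to be left alone: clear plastic mixing cup, 60 mm across, 45 mm high; origin at the centre of its foot.
- file: Bystander, loose, to be left alone: hand file with a wooden handle, lying, 240 mm long along its x, 24 mm high; origin on the bench under the middle, handle towards -x.

How it is judged:
On the way, in this order (a step that is already met when the one before it is completed fails the run):
1. the vise head is pushed level (bar within 4.5 degrees of flat) while the tester is still in its stand (angle between bar's own z axis and vertical below 0.08 rad and z of tester in the frame of dock below 0.125 m), for 0.2 s.
2. the tester is lifted out of its stand by the gripper (z of tester_tip in the frame of dock above 0.066 m and contact force between the fingers and tester above 1 N), for 0.2 s.
3. the tester is held upright with its tip pressed lightly on the marked spot (angle between bar's own z axis and vertical below 0.08 rad and distance between tester_tip and mark below 0.0055 m and angle between tester's own z axis and vertical below 0.11 rad and contact force between tester and bar between 0.5 and 4.5 N and value of joint needle below 0.0072 m and contact force between the fingers and tester above 1 N and contact force between tester and dock below 0.05 N), for 0.5 s.
At the end, for the whole second after the job is handed in: The gripper still holds the tester upright (within 6 degrees), clear of its stand, its tip within 5.5 mm of the spot's centre and pressed on the bar with 0.5 to 4.5 N, pushed in less than 7.2 mm; the bar is level within 4.5 degrees (all of step 3); the arm keeps its last pose, push and grip.
It fails at once if the tester is jabbed into the bar (more than 15 N) (contact force between tester and bar above 15 N).
It fails at once if another thing on the bench is moved by more than 30 mm (distance of any of coffee, tape, flux, scale, pliers, mixcup, file from where it was at the start of the episode above 0.03 m).
It also fails if it takes over 51 s, if anything falls off the work surface, if the arm or the gripper's body presses on something with over 40 N, if the wrist force passes 120 N, or if a joint passes its speed limit or range.

## Working session

There is one attempt and no reset: what is moved stays moved. The work goes in short steps, Python scripts to look and compute and a shell command to move; the robot and the scene stay as the last step left them, time stands still between calls to the robot, and variables do not carry over. Pictures are saved under pics/ and viewed, about 8 in all and at most 12, crops included, and the job is handed in when it is done.

```bash
mkdir -p pics; ls
cat > h.py <<'E'
import numpy as np, cv2
from workcell import robot
from scipy.spatial.transform import Rotation as R
def cam(n):
    c=robot.camera(n); return c
def Rm(c):
    r=np.array(c["rotation"],float)
    return r if r.shape==(3,3) else R.from_quat(r[[1,2,3,0]]).as_matrix()
def cloud(c):
    K=np.array(c["camera_matrix"]);k1=c["k1"]
    v,u=np.mgrid[0:400,0:640]
    xd=(u-K[0,2])/K[0,0];yd=(v-K[1,2])/K[1,1]
    x,y=xd.copy(),yd.copy()
    for _ in range(10):
        s=1+k1*(x*x+y*y);x=xd/s;y=yd/s
    z=c["range_z"]
    P=np.stack([x*z,y*z,z],-1)@Rm(c).T+np.array(c["eye"])
    P[z<=0]=np.nan
    return P
def pix(c,p):
    K=np.array(c["camera_matrix"]);q=Rm(c).T@(np.array(p)-np.array(c["eye"]))
    x,y=q[:2]/q[2];s=1+c["k1"]*(x*x+y*y)
    return K[0,0]*x*s+K[0,2],K[1,1]*y*s+K[1,2]
def st():
    o=robot.observe();q=np.array(o["tool_rot"]);M=R.from_quat(q[[1,2,3,0]]).as_matrix()
    return o,np.array(o["ee_pos"]),M
E
python3 - <<'E'
from h import *
ims=[]
for n in("scene","side"):
    c=cam(n);np.savez(f"{n}0.npz",P=cloud(c),img=c["img"]);cv2.imwrite(f"pics/{n}0.png",c["img"]);print(n,c["eye"],c["rotation"],c["camera_matrix"],c["k1"])
o,p,M=st();print(o);print(M)
E
```

```text
pics
scene [ 1.02469495 -0.20171439  0.91536169] [-0.25112568  0.81293466  0.50184449 -0.15564459] [[396.37474081   0.         316.10199329]
 [  0.         396.37474081 201.32582898]
 [  0.           0.           1.        ]] -0.007245495435067885
side [0.28756657 0.68850959 0.92364025] [ 0.06415667 -0.18076793  0.92180307 -0.33687681] [[421.19346616   0.         318.56189558]
 [  0.         421.19346616 196.58528042]
 [  0.           0.           1.        ]] 0.03662417725679205
{'clock': 0.1, 'joint_positions': array([ 1.18538783,  0.332763  , -0.06470532,  1.46083018,  0.02159197,
        1.34991339, -0.0884995 ]), 'joint_vel': array([ 0.0011154 , -0.00188171,  0.00100738, -0.0010308 ,  0.0001813 ,
       -0.00040736,  0.00092897]), 'joint_torque': array([ 1.23272628e-03, -6.26745629e+01,  4.89868317e-02, -3.92432070e+01,
        1.63812912e-02,  6.98115531e-03, -3.86219176e-05]), 'ee_pos': array([ 0.22168893, -0.58398142,  0.20763701]), 'tool_rot': array([ 0.12748383, -0.12767133,  0.69592315, -0.69508192]), 'contact_force': array([ 0.38452908,  0.29027473, -0.40184347]), 'ft_torque': array([ 0.0393387 , -0.03851072, -0.02485314]), 'width': 1.0035136141037064}
[[-9.34895811e-01 -4.75455603e-04  3.54921959e-01]
 [-3.54922275e-01  1.12230756e-03 -9.34895138e-01]
 [ 4.61695335e-05 -9.99999257e-01 -1.21799042e-03]]
```

View pics/scene0.png

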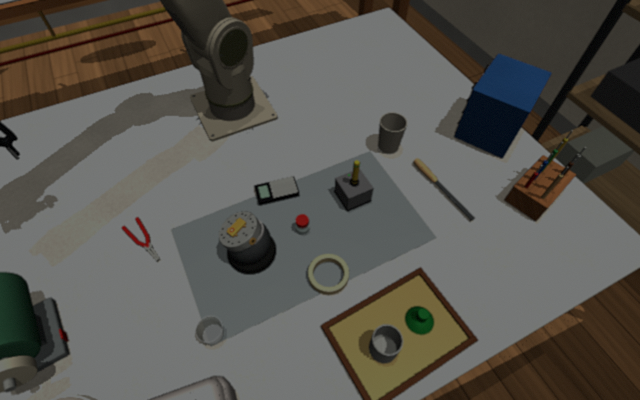

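View pics/side0.png

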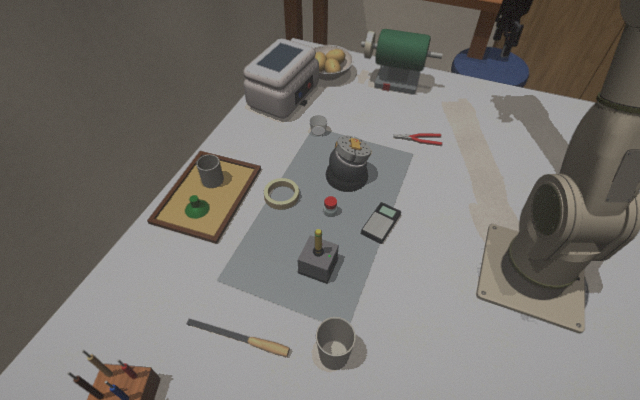

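The scene view shows the vise at about (245,240), its head tipped, with the bar at (238,228). The tester stand is at (353,188), with the pen at (355,172). In the side view the vise is at (350,160) and the stand at (318,258). Next I'll measure both.

Run:
```python
from h import *
out=[]
for n,vb,db in(("scene",(205,275,200,275),(330,380,150,215)),("side",(320,380,130,195),(295,345,222,285))):
    d=np.load(n+"0.npz");P=d["P"];im=d["img"]
    u0,u1,v0,v1=vb
    Q=P[v0:v1,u0:u1].reshape(-1,3);C=im[v0:v1,u0:u1].reshape(-1,3).astype(int)
    k=(Q[:,2]>0.085)&(Q[:,2]<.2);T=Q[k];Ct=C[k]
    # ransac plane
    rng=np.random.default_rng(0);best=None
    for _ in range(800):
        a=T[rng.choice(len(T),3,replace=False)];nn=np.cross(a[1]-a[0],a[2]-a[0]);l=np.linalg.norm(nn)
        if l<1e-5: continue
        nn/=l;nn*=np.sign(nn[2])
        if nn[2]<.75: continue
        i=abs((T-a[0])@nn)<.0025
        if best is None or i.sum()>best.sum(): best=i
    I=T[best];c=I.mean(0);nn=np.linalg.svd(I-c)[2][2];nn*=np.sign(nn[2])
    w=I-c;print(n,"head plane c",c.round(4),"n",nn.round(3),"tilt deg",np.degrees(np.arccos(nn[2])).round(1),len(I),"zrange",I[:,2].min(),I[:,2].max())
    # circle centre: min enclosing in plane
    e1=np.cross(nn,[0,1,0]);e1/=np.linalg.norm(e1);e2=np.cross(nn,e1)
    (cx,cy),r=cv2.minEnclosingCircle(np.stack([w@e1,w@e2],1).astype(np.float32))
    ct=c+cx*e1+cy*e2;print(" top centre",ct.round(4),"r",r,"ball c",(ct-.058*nn).round(4))
    g=k&(C[:,2]>C[:,0]+60)&(abs((Q-ct)@nn-.009)<.004);G=Q[g]
    m=G.mean(0);ax=np.linalg.svd(G-m)[2][0];print(" gold",m.round(4),"axis",ax.round(3),len(G))
    u0,u1,v0,v1=db
    Q=P[v0:v1,u0:u1].reshape(-1,3);C=im[v0:v1,u0:u1].reshape(-1,3).astype(int)
    y=(Q[:,2]>.075)&(C[:,2]>C[:,0]+40);Y=Q[y];print(" pen",np.median(Y,0).round(4),Y.min(0).round(3),Y.max(0).round(3),len(Y))
    t=abs(Q[:,2]-.064)<.004;print(" dock top",cv2.minAreaRect(Q[t][:,:2].astype(np.float32)*1000))
for n in("scene","side"):
    im=cv2.imread(f"pics/{n}0.png")
    u,v=(240,232) if n=="scene" else (350,160)
    out.append(cv2.resize(im[v-40:v+40,u-50:u+50],(500,400),interpolation=cv2.INTER_CUBIC))
cv2.imwrite("pics/crop0.png",cv2.resize(np.hstack(out),(800,320)))
```

```text
scene head plane c [ 0.5261 -0.1552  0.1174] n [-0.194 -0.267  0.944] tilt deg 19.3 789 zrange 0.09883891344808637 0.13327565974793854
 top centre [ 0.5217 -0.1553  0.1164] r 0.05029316246509552 ball c [ 0.5329 -0.1398  0.0617]
 gold [ 0.5213 -0.1583  0.1251] axis [ 0.369 -0.911 -0.185] 139
 pen [0.5002 0.1736 0.131 ] [0.489 0.169 0.088] [0.504 0.182 0.152] 59
 dock top ((495.57464599609375, 177.388671875), (76.99671936035156, 77.46573638916016), 0.4320216774940491)
side head plane c [ 0.5206 -0.1486  0.1177] n [-0.184 -0.269  0.945] tilt deg 19.0 373 zrange 0.09848461284778376 0.13317107481529844
 top centre [ 0.5211 -0.1538  0.1163] r 0.051320936530828476 ball c [ 0.5318 -0.1382  0.0614]
 gold [ 0.5181 -0.1561  0.1241] axis [-0.376  0.91   0.175] 71
 pen [0.4944 0.1819 0.1477] [0.488 0.171 0.093] [0.5   0.186 0.153] 41
 dock top ((493.9710693359375, 176.57554626464844), (76.4817886352539, 78.99472045898438), 0.21013812720775604)
```

View pics/crop0.png

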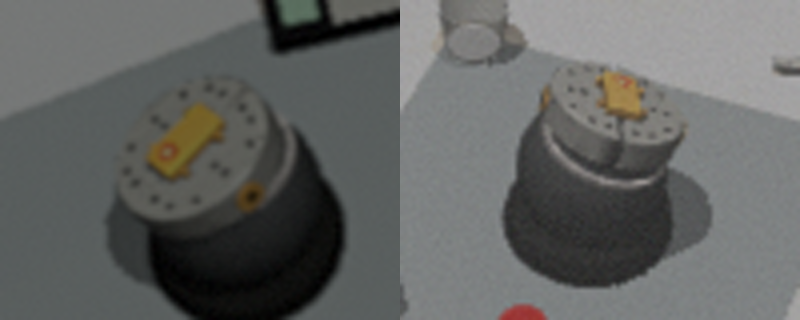

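The head is tipped 19°, with its high side towards world (+0.58,+0.82). The bar's +y end (the mark) points along (0.37,-0.93), which is the present tool z. I'll push the +x side down first, with the fingers closed, then the -y side.

```bash
python3 -m pendant '[[-0.48,0,-0.30,0,0,0,0],[-0.48,0,-0.30,0,0,0,0],[-0.48,0,-0.30,0,0,0,0],[-0.48,0,-0.30,0,0,0,0],[-0.48,0,-0.30,0,0,0,0],[-0.48,0,-0.30,0,0,0,0],[-0.48,0,-0.30,0,0,0,0],[-0.48,0,-0.30,0,0,0,0],[-0.48,0,-0.30,0,0,0,0],[-0.48,0,-0.30,0,0,0,0]]' 30
python3 - <<'E'
from h import *
o,p,M=st();print("need tool",(M.T@(np.array([.562,-.1324,.150])-p)).round(4), M.round(3).tolist())
E
```

```text
clock: 0.93
ee_pos: [0.4742, -0.2505, 0.208]
tool_rot: [0.127, -0.128, 0.696, -0.695]
contact_force: [1.5, -0.0, 0.1]
width: 0.001
need tool [-0.124   0.058  -0.0792] [[-0.935, -0.001, 0.355], [-0.355, 0.001, -0.935], [0.0, -1.0, -0.001]]
```

```bash
python3 -m pendant '[[-0.04,0.01,-0.026,0,0,0,0],[-0.08,0.02,-0.053,0,0,0,0],[-0.12,0.04,-0.077,0,0,0,0],[-0.124,0.058,-0.079,0,0,0,0],[-0.124,0.058,-0.079,0,0,0,0],[-0.124,0.058,-0.079,0,0,0,0]]'
python3 -m pendant '[[0,0.006,0,0,0,0,0],[0,0.012,0,0,0,0,0],[0,0.018,0,0,0,0,0],[0,0.023,0,0,0,0,0],[0,0.027,0,0,0,0,0],[0,0.027,0,0,0,0,0],[0,0.027,0,0,0,0,0]]'
cat > plane.py <<'E'
from h import *
def head(n,vis=None):
    c=cam(n);P=cloud(c);
    if vis: cv2.imwrite(vis,c["img"])
    Q=P.reshape(-1,3);C=c["img"].reshape(-1,3).astype(int)
    k=(np.hypot(Q[:,0]-.53,Q[:,1]+.145)<.075)&(Q[:,2]>.095)&(Q[:,2]<.145);T=Q[k]
    rng=np.random.default_rng(0);best=None
    for _ in range(1500):
        a=T[rng.choice(len(T),3,replace=False)];nn=np.cross(a[1]-a[0],a[2]-a[0]);l=np.linalg.norm(nn)
        if l<1e-5: continue
        nn/=l;nn*=np.sign(nn[2])
        if nn[2]<.8: continue
        i=abs((T-a[0])@nn)<.002
        if best is None or i.sum()>best.sum(): best=i
    I=T[best];m=I.mean(0);nn=np.linalg.svd(I-m)[2][2];nn*=np.sign(nn[2])
    ex=np.array([.935,.355,0]);ey=np.array([.355,-.935,0])
    B=np.array([.5323,-.139,.062])
    print(n,"n",nn.round(3),"deg",np.degrees(np.arccos(nn[2])).round(2),"tilt,roll deg",np.degrees([nn@ex,-(nn@ey)]).round(1),"dist from ball",((m-B)@nn).round(4),len(I))
    g=k&(C[:,2]>C[:,0]+60)&(abs((Q-B)@nn-.067)<.004)
    if g.sum()>10:
        G=Q[g];m=G.mean(0);ax=np.linalg.svd(G-m)[2][0];print(" gold",m.round(4),ax.round(3),g.sum())
    return nn
if __name__=="__main__":
    for n in("scene","side"): head(n)
E
python3 plane.py
```

```text
clock: 1.43
ee_pos: [0.5616, -0.1304, 0.148]
tool_rot: [0.127, -0.13, 0.696, -0.694]
contact_force: [0.4, 0.1, 0.6]
width: 0.001
clock: 2.02
ee_pos: [0.5613, -0.1306, 0.121]
tool_rot: [0.127, -0.13, 0.697, -0.694]
contact_force: [0.1, -0.3, -0.1]
width: -0.004
scene n [-0.183 -0.278  0.943] deg 19.45 tilt,roll deg [-15.5 -11.2] dist from ball 0.0582 315
side n [-0.2   -0.268  0.943] deg 19.52 tilt,roll deg [-16.1 -10.3] dist from ball 0.0573 328
```

Run:
```python
from h import *
a=cam("scene");b=cam("side")
x=a["img"][130:290,160:320];y=b["img"][80:240,270:430]
cv2.imwrite("pics/c1.png",cv2.resize(np.hstack([x,y]),(800,400),interpolation=cv2.INTER_CUBIC))
print(pix(a,(.5613,-.1306,.121)),pix(b,(.5613,-.1306,.121)),robot.observe()["ee_pos"],robot.observe()["contact_force"])
```

```text
(np.float64(253.6040786948388), np.float64(236.3536394530484)) (np.float64(337.2959448003032), np.float64(145.42400470132625)) [ 0.56168747 -0.13039229  0.12142579] [-0.19225401 -0.4852277  -0.34044389]
```

View pics/c1.png

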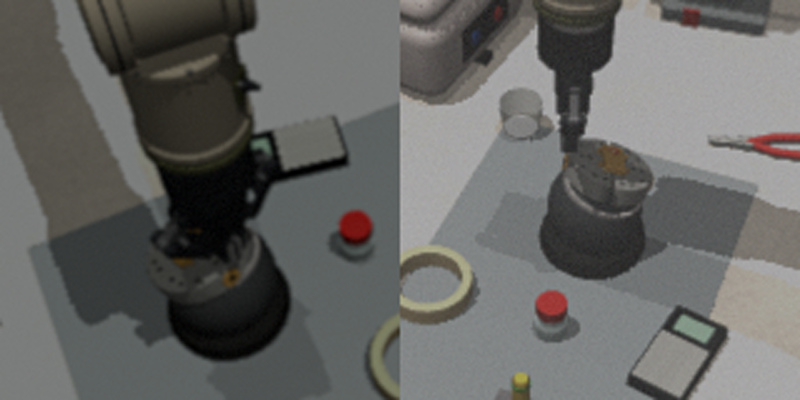

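The fingertip seems to be just past the raised rim: there is no force and the tilt hasn't changed. I'll lift, move about 11 mm inward and press again.

```bash
python3 -m pendant '[[0,-0.025,0,0,0,0,0],[0.011,-0.025,0.002,0,0,0,0],[0.011,-0.025,0.002,0,0,0,0],[0.011,-0.012,0.002,0,0,0,0],[0.011,-0.006,0.002,0,0,0,0],[0.011,-0.003,0.002,0,0,0,0]]'
python3 -m pendant '[[0,0.002,0,0,0,0,0],[0,0.004,0,0,0,0,0]]'; python3 plane.py
```

```text
clock: 2.72
ee_pos: [0.5513, -0.1361, 0.1229]
tool_rot: [0.127, -0.13, 0.697, -0.694]
contact_force: [0.7, -0.7, -0.7]
width: 0.004
clock: 2.88
ee_pos: [0.5511, -0.1359, 0.1183]
tool_rot: [0.127, -0.131, 0.697, -0.694]
contact_force: [-0.7, 0.6, -0.3]
width: -0.003
scene n [-0.193 -0.268  0.944] deg 19.29 tilt,roll deg [-15.8 -10.5] dist from ball 0.0577 377
side n [-0.202 -0.269  0.942] deg 19.68 tilt,roll deg [-16.3 -10.3] dist from ball 0.0576 307
```

Run:
```python
from h import *
o,p,M=st();print(p)
nn=np.array([-.193,-.268,.944]);B=np.array([.5323,-.139,.062])
for n in("scene","side","wrist"):
    c=cam(n);P=cloud(c).reshape(-1,3);C=c["img"].reshape(-1,3)
    h=(P-B)@nn-.058
    L=(P-p)@M
    k=(abs(L[:,0])<.025)&(abs(L[:,2])<.045)&(h>.004)&(P[:,2]<.2)&(L[:,1]>-.06)
    A=L[k];i=np.argsort(-A[:,1])[:12];print(n,k.sum());print((A[i]*1000).round(0).tolist()); print((h[k][i]*1000).round(0))
    cv2.imwrite(f"pics/w_{n}.png",c["img"])
```

```text
[ 0.55120485 -0.13593909  0.11856058]
scene 96
[[25.0, -2.0, 26.0], [24.0, -4.0, 24.0], [25.0, -5.0, 29.0], [22.0, -5.0, 22.0], [24.0, -6.0, 32.0], [19.0, -6.0, 24.0], [25.0, -7.0, 19.0], [25.0, -8.0, 31.0], [-10.0, -27.0, 7.0], [-11.0, -27.0, 2.0], [-12.0, -27.0, 5.0], [-12.0, -28.0, -1.0]]
[ 5.  6.  8.  6.  9.  7.  8. 11. 14. 14. 14. 14.]
side 69
[[24.0, -3.0, 21.0], [22.0, -3.0, 25.0], [25.0, -4.0, 24.0], [22.0, -5.0, 19.0], [23.0, -9.0, -6.0], [4.0, -21.0, -4.0], [-7.0, -22.0, -5.0], [-2.0, -22.0, -5.0], [6.0, -23.0, -5.0], [-5.0, -23.0, -6.0], [1.0, -24.0, -7.0], [-10.0, -24.0, -3.0]]
[ 4.  4.  6.  5.  5. 11.  9. 11. 13. 10. 12. 10.]
wrist 2128
[[25.0, -3.0, 30.0], [21.0, -4.0, 23.0], [24.0, -4.0, 25.0], [21.0, -4.0, 24.0], [23.0, -4.0, 20.0], [23.0, -4.0, 20.0], [21.0, -4.0, 24.0], [22.0, -4.0, 24.0], [21.0, -4.0, 20.0], [20.0, -4.0, 21.0], [20.0, -4.0, 22.0], [21.0, -4.0, 21.0]]
[6. 4. 6. 4. 4. 4. 4. 5. 4. 4. 4. 5.]
```

View pics/w_wrist.png

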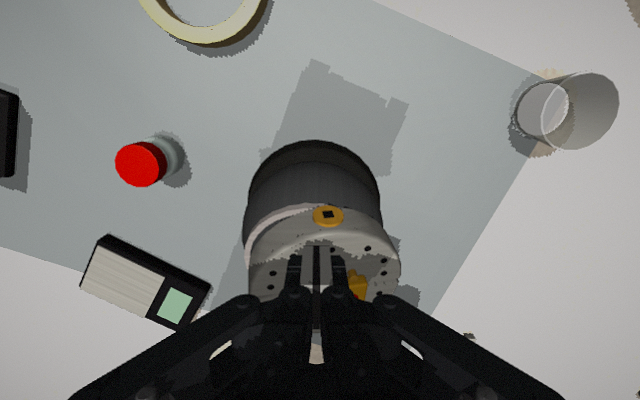

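```bash
for i in 1 2; do python3 -m pendant '[[0,0.002,0,0,0,0,0],[0,0.004,0,0,0,0,0]]'|egrep 'ee_pos|contact'; done; python3 plane.py
python3 - <<'E'
from h import *
o,p,M=st();print(p)
c=cam("wrist");P=cloud(c);np.savez("w.npz",P=P,img=c["img"],p=p,M=M)
for u in (296,335,317):
  for v in range(200,300,6):
    q=P[v,u];print(u,v,((q-p)@M*1000).round(0),q.round(3))
E
```

```text
ee_pos: [0.5518, -0.1361, 0.1154]
contact_force: [0.8, 0.3, -0.0]
ee_pos: [0.5518, -0.136, 0.1112]
contact_force: [-0.4, -0.8, 0.5]
scene n [-0.205 -0.258  0.944] deg 19.23 tilt,roll deg [-16.2  -9.6] dist from ball 0.0573 326
side n [-0.198 -0.275  0.941] deg 19.79 tilt,roll deg [-16.2 -10.7] dist from ball 0.0573 285
[ 0.55146253 -0.13601185  0.11092198]
296 200 [-20.  14. -12.] [ 0.566 -0.117  0.097]
296 206 [-17.  10. -12.] [ 0.563 -0.118  0.101]
296 212 [-15.   6. -12.] [ 0.562 -0.119  0.105]
296 218 [-15.  -2. -11.] [ 0.561 -0.12   0.113]
296 224 [-13.  -6. -11.] [ 0.559 -0.121  0.117]
296 230 [-11. -11. -11.] [ 0.558 -0.122  0.121]
296 236 [ -9. -14. -11.] [ 0.556 -0.123  0.125]
296 242 [ -8. -18. -11.] [ 0.555 -0.123  0.129]
296 248 [ -6. -21. -10.] [ 0.553 -0.124  0.132]
296 254 [ -1. -20. -11.] [ 0.549 -0.126  0.131]
296 260 [ -6. -34. -10.] [ 0.554 -0.125  0.145]
296 266 [ -6. -39.  -9.] [ 0.554 -0.125  0.15 ]
296 272 [ -6. -44.  -9.] [ 0.554 -0.126  0.155]
296 278 [ -6. -49.  -9.] [ 0.554 -0.126  0.16 ]
296 284 [-11. -61.  -8.] [ 0.56  -0.125  0.172]
296 290 [-13. -67.  -
[... 994 characters left out ...]
  1.] [ 0.569 -0.13   0.112]
317 218 [-17.  -7.   1.] [ 0.567 -0.131  0.118]
317 224 [-15. -12.   1.] [ 0.566 -0.131  0.123]
317 230 [-12. -14.   1.] [ 0.563 -0.132  0.124]
317 236 [-11. -18.   1.] [ 0.562 -0.133  0.129]
317 242 [ -9. -20.   1.] [ 0.56  -0.133  0.131]
317 248 [-10. -30.   0.] [ 0.561 -0.133  0.141]
317 254 [-10. -35.   0.] [ 0.561 -0.133  0.145]
317 260 [-10. -41.   0.] [ 0.561 -0.133  0.152]
317 266 [-10. -46.   0.] [ 0.561 -0.133  0.157]
317 272 [-10. -51.   0.] [ 0.561 -0.133  0.162]
317 278 [-10. -56.   0.] [ 0.562 -0.133  0.167]
317 284 [-11. -61.   0.] [ 0.562 -0.133  0.172]
317 290 [ -8. -60.   0.] [ 0.559 -0.134  0.171]
317 296 [ -6. -61.   0.] [ 0.557 -0.135  0.172]
```

The depth images put the real finger ends about 20–25 mm behind the reported TCP. I'll keep going down slowly until the force shows contact.

```bash
for i in 1 2 3; do python3 -m pendant '[[0,0.002,0,0,0,0,0],[0,0.004,0,0,0,0,0]]'|egrep 'ee_pos|contact'; done; python3 plane.py
```

```text
ee_pos: [0.5524, -0.1359, 0.1079]
contact_force: [-1.1, 2.9, 14.4]
ee_pos: [0.5551, -0.1351, 0.1065]
contact_force: [2.6, 4.1, 22.6]
ee_pos: [0.5579, -0.1342, 0.1052]
contact_force: [3.8, 5.5, 21.6]
scene n [-0.102 -0.238  0.966] deg 15.04 tilt,roll deg [-10.3 -10.7] dist from ball 0.0577 320
side n [-0.116 -0.232  0.966] deg 15.03 tilt,roll deg [-10.9 -10.1] dist from ball 0.0572 295
```

Contact came at TCP z≈0.108, so the finger ends are about 20 mm behind the reported TCP. The tilt is down from 16° to 10.5°, so I'll continue.

```bash
for i in 1 2 3; do python3 -m pendant '[[0,0.002,0,0,0,0,0],[0,0.004,0,0,0,0,0]]'|egrep 'ee_pos|contact'; done; python3 plane.py
```

```text
ee_pos: [0.5609, -0.1331, 0.1037]
contact_force: [3.9, 4.2, 19.3]
ee_pos: [0.5637, -0.1321, 0.1022]
contact_force: [3.5, 3.5, 18.3]
ee_pos: [0.5665, -0.1311, 0.1007]
contact_force: [4.9, 3.9, 17.3]
scene n [ 0.005 -0.194  0.981] deg 11.2 tilt,roll deg [ -3.7 -10.5] dist from ball 0.0574 323
side n [ 0.006 -0.195  0.981] deg 11.27 tilt,roll deg [ -3.6 -10.6] dist from ball 0.0571 307
```

```bash
python3 -m pendant '[[0,0.002,0,0,0,0,0],[0,0.004,0,0,0,0,0]]'|egrep 'ee_pos|contact'; python3 -m pendant '[[0,0.002,0,0,0,0,0],[0,0.003,0,0,0,0,0]]'|egrep 'ee_pos|contact';  python3 plane.py
python3 - <<'E'
from h import *
o,p,M=st();print(p)
B=np.array([.5323,-.139,.0]);ey=np.array([.355,-.935,0])
t=B-.040*ey;t[2]=.128
print("to hover", (M.T@(t-p)).round(4))
E
```

```text
ee_pos: [0.5695, -0.1304, 0.099]
contact_force: [3.5, 3.9, 16.8]
ee_pos: [0.5716, -0.1297, 0.0978]
contact_force: [2.3, 2.7, 11.7]
scene n [ 0.083 -0.163  0.983] deg 10.56 tilt,roll deg [  1.1 -10.4] dist from ball 0.0574 359
side n [ 0.086 -0.169  0.982] deg 10.94 tilt,roll deg [  1.2 -10.8] dist from ball 0.057 314
[ 0.57167763 -0.12962563  0.09781672]
to hover [ 0.0386 -0.0321 -0.0453]
```

```bash
python3 - <<'E'
from h import *
o,p,M=st()
print((M.T@(np.array([.5225,-.1125,.115])-p)).round(4))
E
python3 -m pendant '[[0,-0.035,0,0,0,0,0],[0.02,-0.045,-0.015,0,0,0,0],[0.04,-0.045,-0.032,0,0,0,0],[0.04,-0.032,-0.033,0,0,0,0],[0.04,-0.018,-0.033,0,0,0,0],[0.04,-0.018,-0.033,0,0,0,0]]'|egrep 'ee_pos|contact'
```

```text
[ 0.0389 -0.019  -0.0336]
ee_pos: [0.5202, -0.1133, 0.112]
contact_force: [-0.5, 0.3, 0.6]
```

```bash
for i in 1 2 3 4; do python3 -m pendant '[[0,0.002,0,0,0,0,0],[0,0.004,0,0,0,0,0]]'|egrep 'ee_pos|contact'; done; python3 plane.py
```

```text
ee_pos: [0.5204, -0.1133, 0.108]
contact_force: [0.0, 0.2, -0.2]
ee_pos: [0.5211, -0.1133, 0.1046]
contact_force: [-7.1, 2.0, 19.3]
ee_pos: [0.523, -0.1116, 0.1037]
contact_force: [-12.7, 12.2, 39.3]
ee_pos: [0.5253, -0.1096, 0.1032]
contact_force: [-10.0, 13.3, 39.7]
scene n [ 0.142 -0.105  0.984] deg 10.16 tilt,roll deg [ 5.5 -8.5] dist from ball 0.0572 736
 gold [ 0.5425 -0.1481  0.1271] [ 0.286 -0.949 -0.132] 166
side n [ 0.148 -0.088  0.985] deg 9.92 tilt,roll deg [ 6.1 -7.7] dist from ball 0.0565 282
 gold [ 0.5485 -0.1385  0.1262] [-0.29   0.945  0.154] 17
```

```bash
python3 -m pendant '[[0,-0.02,0,0,0,0,0],[0,-0.03,0,0,0,0,0],[0,-0.03,0,0,0,0,0]]'|egrep 'ee_pos|contact';python3 - <<'E'
from h import *
o,p,M=st();print(M.round(3),p)
W=np.array([[-.935,0,.355],[-.355,0,-.935],[0,-1,0]])
print("turn needed deg (tool)",np.degrees(R.from_matrix(M.T@W).as_rotvec()).round(2))
E
python3 plane.py
```

```text
ee_pos: [0.5259, -0.1094, 0.1359]
contact_force: [0.5, -0.8, -0.3]
[[-0.929  0.048  0.366]
 [-0.367  0.005 -0.93 ]
 [-0.047 -0.999  0.013]] [ 0.52592725 -0.10944872  0.13589266]
turn needed deg (tool) [-0.71  0.72 -2.68]
scene n [ 0.151 -0.099  0.984] deg 10.4 tilt,roll deg [ 6.1 -8.4] dist from ball 0.0576 874
 gold [ 0.5426 -0.1475  0.1273] [ 0.352 -0.925 -0.142] 169
side n [ 0.15  -0.095  0.984] deg 10.23 tilt,roll deg [ 6.1 -8.1] dist from ball 0.0566 360
 gold [ 0.5463 -0.1384  0.1264] [-0.378  0.911  0.163] 29
```

Pushing straight down jams, because the contact sticks: the head top has to swing outwards as it goes down. I'll put the tool upright again, then press on the high corner and move outwards and down together.

```bash
python3 - <<'E'
from h import *
o,p,M=st()
print((M.T@(np.array([.5043,-.1211,.122])-p)).round(4))
E
python3 -m pendant '[[0,-0.01,0,-0.7,0.7,-2.7,0],[0.02,-0.005,0,-0.7,0.7,-2.7,0],[0.0235,0.005,0.003,-0.7,0.7,-2.7,0],[0.0235,0.013,0.003,-0.7,0.7,-2.7,0]]'|egrep 'ee_pos|contact'
python3 - <<'E'
from h import *
o,p,M=st()
print((M.T@(np.array([.5043,-.1211,.122])-p)).round(4))
W=np.array([[-.935,0,.355],[-.355,0,-.935],[0,-1,0]])
print("turn needed deg (tool)",np.degrees(R.from_matrix(M.T@W).as_rotvec()).round(2))
E
```

```text
[0.0233 0.0102 0.0033]
ee_pos: [0.5029, -0.1223, 0.1172]
contact_force: [-0.1, 0.7, -0.6]
[-0.0017 -0.0048 -0.0006]
turn needed deg (tool) [ 0.13 -0.13  0.31]
```

```bash
python3 -m pendant '[[0,0.004,0,0,0,0,0],[0,0.007,0,0,0,0,0],[0,0.0085,-0.001,0,0,0,0],[0.001,0.010,-0.0025,0,0,0,0],[0.002,0.0115,-0.004,0,0,0,0],[0.003,0.0125,-0.005,0,0,0,0]]'|egrep 'ee_pos|contact'; python3 plane.py
```

```text
ee_pos: [0.4983, -0.1183, 0.1048]
contact_force: [0.0, -0.6, 0.0]
scene n [ 0.156 -0.104  0.982] deg 10.81 tilt,roll deg [ 6.2 -8.8] dist from ball 0.0575 858
 gold [ 0.5426 -0.1476  0.1272] [ 0.34  -0.93  -0.136] 169
side n [ 0.158 -0.097  0.983] deg 10.7 tilt,roll deg [ 6.5 -8.4] dist from ball 0.0567 258
 gold [ 0.5407 -0.1455  0.1268] [-0.256  0.956  0.142] 78
```

```bash
python3 -m pendant '[[0,-0.008,0,0,0,0,0],[-0.005,-0.006,0.004,0,0,0,0],[-0.005,0.000,0.004,0,0,0,0],[-0.005,0.002,0.004,0,0,0,0],[-0.005,0.004,0.004,0,0,0,0],[-0.004,0.006,0.003,0,0,0,0],[-0.003,0.007,0.002,0,0,0,0]]'|egrep 'ee_pos|contact'; python3 plane.py
```

```text
ee_pos: [0.503, -0.1168, 0.101]
contact_force: [-12.4, 12.0, 37.4]
scene n [ 0.111 -0.033  0.993] deg 6.62 tilt,roll deg [ 5.3 -4. ] dist from ball 0.0575 802
 gold [ 0.5397 -0.1432  0.1279] [ 0.294 -0.953 -0.072] 171
side n [ 0.105 -0.022  0.994] deg 6.14 tilt,roll deg [ 5.1 -3.3] dist from ball 0.0565 273
 gold [ 0.5383 -0.1408  0.1273] [-0.37   0.926  0.076] 74
```

```bash
python3 -m pendant '[[0.002,0,-0.001,0,0,0,0],[0.004,0.001,-0.002,0,0,0,0],[0.006,0.001,-0.003,0,0,0,0],[0.006,0.001,-0.003,0,0,0,0]]'|egrep 'ee_pos|contact'; python3 plane.py
```

```text
ee_pos: [0.4965, -0.1161, 0.1]
contact_force: [1.5, 0.9, 6.2]
scene n [ 0.062 -0.033  0.998] deg 4.03 tilt,roll deg [ 2.6 -3. ] dist from ball 0.0573 804
 gold [ 0.5367 -0.144   0.1283] [ 0.338 -0.94  -0.037] 165
side n [ 0.061 -0.033  0.998] deg 3.95 tilt,roll deg [ 2.6 -3. ] dist from ball 0.0566 296
 gold [ 0.5352 -0.1408  0.1278] [-0.366  0.927  0.081] 81
```

```bash
python3 -m pendant '[[0,0.001,0,0,0,0,0],[0.001,0.002,-0.001,0,0,0,0],[0.002,0.003,-0.002,0,0,0,0],[0.003,0.003,-0.003,0,0,0,0]]'|egrep 'ee_pos|contact'; python3 plane.py
```

```text
ee_pos: [0.4934, -0.1141, 0.0975]
contact_force: [2.6, 0.1, 3.8]
scene n [-0.002  0.001  1.   ] deg 0.09 tilt,roll deg [-0.1  0.1] dist from ball 0.0573 796
 gold [ 0.5337 -0.1416  0.1285] [ 0.346 -0.938  0.008] 161
side n [-0.003 -0.009  1.   ] deg 0.55 tilt,roll deg [-0.4 -0.4] dist from ball 0.0565 281
 gold [ 0.5319 -0.1392  0.1278] [-0.336  0.942  0.016] 81
```

The vise is level: 0.1° from the scene camera and 0.5° from the side. Next I'll retreat upwards and go to the tester.

```bash
python3 -m pendant '[[0,-0.03,0,0,0,0,0],[0,-0.07,0,0,0,0,0.0],[0,-0.10,0,0,0,0,0.085],[0,-0.10,0,0,0,0,0.085]]'|egrep 'ee_pos|contact'
cat > to.py <<'E'
import sys
from h import *
o,p,M=st();t=np.array(eval(sys.argv[1]))
W=np.array([[-.935,0,.355],[-.355,0,-.935],[0,-1,0]])
print("p",p.round(4),"w",round(o["width"],3),"F",np.round(o["contact_force"],1),"delta",(M.T@(t-p)).round(4),"turn",np.degrees(R.from_matrix(M.T@W).as_rotvec()).round(2))
E
python3 to.py "[.495,.177,.20]"; python3 plane.py|grep deg
```

```text
ee_pos: [0.4959, -0.1149, 0.2027]
contact_force: [1.0, -0.5, 0.4]
p [ 0.4959 -0.1149  0.2027] w 0.274 F [ 1.  -0.5  0.4] delta [-0.1026  0.0025 -0.2733] turn [-0.15 -0.02 -0.27]
scene n [ 0.001 -0.005  1.   ] deg 0.27 tilt,roll deg [-0.  -0.3] dist from ball 0.0575 804
side n [ 0.006 -0.005  1.   ] deg 0.43 tilt,roll deg [ 0.2 -0.4] dist from ball 0.0567 438
```

```bash
python3 -m pendant '[[-0.0128,0,-0.034,0,0,0,0.085],[-0.0256,0,-0.068,0,0,0,0.085],[-0.0384,0,-0.102,0,0,0,0.085],[-0.0512,0,-0.137,0,0,0,0.085],[-0.064,0,-0.171,0,0,0,0.085],[-0.077,0,-0.205,0,0,-0.1,0.085],[-0.09,0,-0.239,0,0,-0.2,0.085],[-0.1026,0,-0.273,0,0,-0.3,0.085],[-0.1026,0,-0.273,-0.15,0,-0.3,0.085],[-0.1026,0,-0.273,-0.15,0,-0.3,0.085]]'|egrep 'ee_pos|contact|width'
python3 - <<'E'
from h import *
o,p,M=st()
c=cam("wrist");P=cloud(c).reshape(-1,3);C=c["img"].reshape(-1,3).astype(int)
k=(P[:,2]>.075)&(P[:,2]<.16)&(C[:,2]>C[:,0]+40)&(np.hypot(P[:,0]-.495,P[:,1]-.177)<.03);Y=P[k]
print(k.sum(),Y.min(0).round(4),Y.max(0).round(4));T=Y[Y[:,2]>Y[:,2].max()-.003];print("top",T.mean(0).round(4),len(T),T.min(0),T.max(0))
L=(P-p)@M;k=(L[:,1]<0)&(L[:,1]>-.08)&(abs(L[:,2])<.07)&(abs(L[:,0])<.04);A=L[k];print("gripper lowest",np.sort(A[:,1])[-10:].round(3),A[np.argsort(A[:,1])[-4:]].round(3))
cv2.imwrite("pics/w2.png",c["img"])
E
python3 to.py "[.495,.177,.20]"
```

```text
ee_pos: [0.4914, 0.1788, 0.1958]
contact_force: [-0.4, -0.3, 0.9]
width: 0.991
725 [0.4859 0.1692 0.0761] [0.5026 0.186  0.1524]
top [0.4942 0.1778 0.1506] 219 [0.48789271 0.171589   0.14940896] [0.50058185 0.18394649 0.15239577]
gripper lowest [-0.036 -0.036 -0.036 -0.036 -0.036 -0.036 -0.036 -0.035 -0.035 -0.035] [[ 0.003 -0.036 -0.042]
 [-0.    -0.035 -0.043]
 [ 0.009 -0.035 -0.043]
 [-0.002 -0.035  0.043]]
p [0.492  0.1769 0.196 ] w 0.992 F [ 0.4 -0.8 -0.6] delta [-0.0028 -0.0041  0.0009] turn [0.24 0.04 0.51]
```

View pics/w2.png

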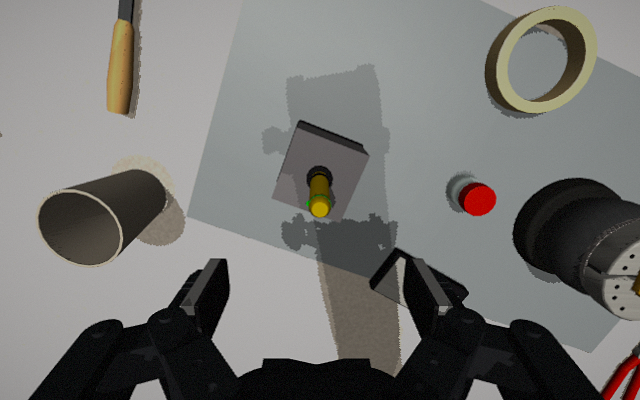

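The wrist view shows the pen top at (320,205), midway between the open fingers. The cloud puts the pen axis at (0.4943, 0.1777), and the open finger ends sit 35 mm behind the TCP. Now I'll descend and grip.

```bash
python3 to.py "[.4943,.1777,.082]"
python3 -m pendant '[[-0.001,0.01,0,0.1,0,0.3,0.085],[-0.0025,0.02,-0.0005,0.2,0,0.5,0.085],[-0.0025,0.045,-0.0005,0.2,0,0.5,0.085],[-0.0025,0.07,-0.0005,0.2,0,0.5,0.085],[-0.0025,0.09,-0.0005,0.2,0,0.5,0.085],[-0.0025,0.105,-0.0005,0.2,0,0.5,0.085],[-0.0025,0.113,-0.0005,0.2,0,0.5,0.085],[-0.0025,0.113,-0.0005,0.2,0,0.5,0.085]]'|egrep 'ee_pos|contact|width'
python3 to.py "[.4943,.1777,.082]"
```

```text
p [0.492  0.1769 0.196 ] w 0.992 F [ 0.4 -0.8 -0.6] delta [-0.0035  0.1139  0.0005] turn [0.24 0.04 0.51]
ee_pos: [0.4918, 0.1767, 0.0806]
contact_force: [-0.1, 0.5, 0.3]
width: 0.991
p [0.4918 0.1767 0.0806] w 0.991 F [-0.1  0.5  0.3] delta [-0.0027 -0.0014  0.    ] turn [ 0.05 -0.03  0.23]
```

```bash
python3 -m pendant '[[-0.0025,0,0,0,0,0.2,0.085],[-0.0025,0,0,0,0,0.2,0.03],[-0.0025,0,0,0,0,0.2,0.0],[-0.0025,0,0,0,0,0.2,0.0],[-0.0025,0,0,0,0,0.2,0.0],[-0.0025,0,0,0,0,0.2,0.0],[-0.0025,0,0,0,0,0.2,0.0],[-0.0025,0,0,0,0,0.2,0.0]]' 60|egrep 'ee_pos|contact|width'
python3 -m pendant '[[0,-0.01,0,0,0,0,0],[0,-0.03,0,0,0,0,0],[0,-0.05,0,0,0,0,0],[0,-0.075,0,0,0,0,0],[0,-0.10,0,0,0,0,0],[0,-0.12,0,0,0,0,0],[0,-0.13,0,0,0,0,0],[0,-0.13,0,0,0,0,0]]' |egrep 'ee_pos|contact|width|clock'
cat > pen.py <<'E'
from h import *
import sys
def pen(names=("scene","side"),save=None):
    o,p,M=st();c0=p+M@np.array([0,0,0])
    for n in names:
        c=cam(n);P=cloud(c).reshape(-1,3);C=c["img"].reshape(-1,3).astype(int)
        if save: cv2.imwrite(f"pics/{save}_{n}.png",c["img"])
        L=(P-p)@M
        k=(np.hypot(L[:,0],L[:,2])<.02)&(L[:,1]>-.02)&(L[:,1]<.12)
        A=L[k];ys=k&(C[:,2]>C[:,0]+40);Y=L[ys]
        print(n,k.sum(),"low",np.sort(A[:,1])[-6:].round(3),"yellow",ys.sum(),Y[:,1].min().round(3),Y[:,1].max().round(3))
        for lo in np.arange(-.02,.1,.01):
            s=A[(A[:,1]>=lo)&(A[:,1]<lo+.01)]
            if len(s)>2: print("  ",round(lo*1000),np.median(s,0)[[0,2]].round(4),(s.min(0)[[0,2]]*1000).round(1),(s.max(0)[[0,2]]*1000).round(1),len(s))
pen(save=sys.argv[1])
E
python3 pen.py lift; python3 plane.py|grep deg;python3 to.py "[.4943,.1777,.082]"
```

```text
ee_pos: [0.4944, 0.1776, 0.0811]
contact_force: [-0.7, -1.1, 5.1]
width: 0.187
clock: 12.67
ee_pos: [0.4953, 0.1781, 0.2134]
contact_force: [0.7, 0.5, -0.3]
width: 0.181
scene 147 low [0.058 0.058 0.059 0.064 0.069 0.073] yellow 8 -0.015 -0.007
   -20 [-0.0071  0.0049] [-8.8 -1.8] [2.7 9.3] 14
   -10 [-0.0056  0.0068] [-9.1 -2.8] [6.2 9.4] 20
   0 [-0.006   0.0064] [-13.9  -8.8] [10.1 11.3] 32
   10 [-0.0063  0.0077] [-13.1  -8.3] [13.  13.7] 37
   20 [-0.0038  0.006 ] [-7.6  1.8] [2.9 7.8] 7
   30 [-0.0039  0.0052] [-7.2  1.7] [3.3 7.6] 14
   40 [-0.004   0.0046] [-7.1  0.4] [0.8 6.7] 12
   50 [-0.0022  0.0042] [-5.1  0.2] [2.5 6.9] 8
side 157 low [0.059 0.064 0.065 0.071 0.073 0.079] yellow 1 -0.003 -0.003
   -20 [ 0.0007 -0.0072] [-2.5 -8.9] [ 3.8 -6.7] 4
   -10 [ 0.0017 -0.0058] [ -6.8 -10. ] [ 8.1 -2.4] 21
   0 [ 0.0018 -0.0063] [ -6.9 -10.1] [ 8.2 -1. ] 24
   10 [ 0.0009 -0.0065] [-11.3 -12.7] [12.6  8.7] 60
   20 [ 0.0041 -0.0067] [  1.9 -10. ] [ 6.3 -6.3] 3
   30 [-0.0003 -0.0041] [-4.8 -6.4] [6.3 0.9] 15
   40 [-0.0002 -0.0037] [-4.8 -5.7] [6.4 1.7] 15
   50 [ 0.002  -0.0033] [-4.8 -5.4] [6.4 2. ] 10
   70 [0.002  0.0005] [-0.2 -0.8] [2. 2.] 3
scene n [ 0.009 -0.001  1.   ] deg 0.55 tilt,roll deg [ 0.5 -0.3] dist from ball 0.0572 825
side n [ 0.003 -0.014  1.   ] deg 0.79 tilt,roll deg [-0.1 -0.8] dist from ball 0.0565 287
p [0.4937 0.1771 0.2096] w 0.185 F [ 0.2 -0.6 -1.5] delta [-0.0011  0.1275 -0.0002] turn [ 0.04 -0.04  0.13]
```

The tester is out, with its tip about 74 mm below the TCP and on the tool axis to within 1 mm. Next I'll locate the mark.

```bash
cat > mark.py <<'E'
from h import *
import sys
for n in sys.argv[1:]:
    c=cam(n);P=cloud(c);im=c["img"];cv2.imwrite(f"pics/m_{n}.png",im)
    Q=P.reshape(-1,3);hsv=cv2.cvtColor(im,cv2.COLOR_BGR2HSV).reshape(-1,3).astype(int)
    near=(np.hypot(Q[:,0]-.5323,Q[:,1]+.139)<.06)
    top=near&(abs(Q[:,2]-.120)<.004)
    if top.sum()>50:
        (x,y),r=cv2.minEnclosingCircle((Q[top][:,:2]*1000).astype(np.float32));print(n,"top",x,y,r,top.sum())
    g=near&(abs(Q[:,2]-.129)<.0035)&(hsv[:,1]>90)
    print(" bar",g.sum(),cv2.minAreaRect((Q[g][:,:2]*1000).astype(np.float32)), np.median(Q[g][:,2]))
    r=g&((hsv[:,0]<8)|(hsv[:,0]>172))
    if r.sum(): print(" red",r.sum(),Q[r].mean(0).round(4),Q[r].min(0).round(4),Q[r].max(0).round(4))
E
python3 mark.py scene side
```

```text
scene top 533.0538940429688 -140.63363647460938 50.260780334472656 994
 bar 187 ((533.9425048828125, -140.6223907470703), (33.41538619995117, 46.38300323486328), 20.881385803222656) 0.12822731683350896
side top 530.3095092773438 -139.38427734375 50.146209716796875 378
 bar 93 ((530.2767333984375, -139.05340576171875), (22.336223602294922, 48.5632209777832), 19.49129295349121) 0.12813223973599552
```

```bash
python3 to.py "[.535,-.15,.235]"
```

```text
p [0.4938 0.1773 0.2098] w 0.182 F [ 0.6 -0.2 -1.9] delta [ 0.0775 -0.0253  0.3206] turn [ 0.05 -0.03  0.12]
```

```bash
python3 to.py "[.5362,-.1512,.240]"
python3 -m pendant '[[0.005,-0.015,0.02,0,0,0,0],[0.015,-0.03,0.055,0,0,0,0],[0.024,-0.03,0.09,0,0,0,0],[0.033,-0.03,0.125,0,0,0,0],[0.042,-0.03,0.16,0,0,0,0],[0.051,-0.03,0.195,0,0,0,0],[0.06,-0.03,0.23,0,0,0,0],[0.068,-0.03,0.265,0,0,0.1,0],[0.074,-0.03,0.30,0,0,0.1,0],[0.077,-0.03,0.322,0,0,0.1,0]]'|egrep 'ee_pos|contact|width'
python3 to.py "[.5362,-.1512,.232]"; python3 mark.py wrist
```

```text
p [0.4938 0.1773 0.2098] w 0.182 F [ 0.6 -0.2 -1.9] delta [ 0.0768 -0.0303  0.3221] turn [ 0.05 -0.03  0.12]
ee_pos: [0.5353, -0.1556, 0.2385]
contact_force: [0.8, 0.4, -1.0]
width: 0.186
p [ 0.5353 -0.1556  0.2385] w 0.186 F [ 0.8  0.4 -1. ] delta [-0.0024  0.0065 -0.0038] turn [ 0.04 -0.25  0.13]
wrist top 531.6878662109375 -140.17337036132812 50.55144119262695 5892
 bar 1289 ((531.618408203125, -140.58445739746094), (35.20891189575195, 45.73383712768555), 20.846866607666016) 0.12843560153295797
 red 35 [ 0.5349 -0.1528  0.1288] [ 0.5301 -0.1574  0.1268] [ 0.5397 -0.1477  0.1304]
```

View pics/m_wrist.png

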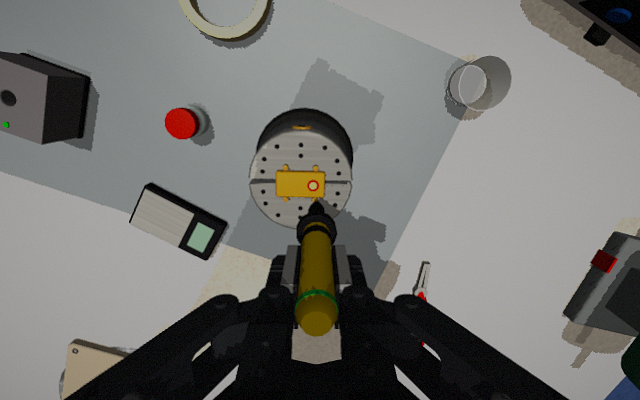

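The wrist view shows the red ring at (313,185) and the nose tip at about (318,205), just behind it because of the viewing angle. I'll put the mark at about (0.5355,-0.152). Now I'll align and go lower, then check.

```bash
python3 to.py "[.5355,-.152,.218]"
python3 -m pendant '[[-0.001,0.004,-0.002,0,0,0.1,0],[-0.0018,0.008,-0.003,0,-0.2,0.1,0],[-0.0018,0.013,-0.003,0,-0.2,0.1,0],[-0.0018,0.018,-0.003,0,-0.2,0.1,0],[-0.0018,0.0205,-0.003,0,-0.2,0.1,0],[-0.0018,0.0205,-0.003,0,-0.2,0.1,0]]'|egrep 'ee_pos|contact|width'
python3 to.py "[.5355,-.152,.218]"
cat > tip.py <<'E'
from h import *
o,p,M=st();ims=[]
T=p-np.array([0,0,.074])
for n in("wrist","scene","side"):
    c=cam(n);P=cloud(c).reshape(-1,3)
    k=(np.hypot(P[:,0]-p[0],P[:,1]-p[1])<.013)&(P[:,2]>.1345)&(P[:,2]<.19)
    A=P[k];print(n,"pen low z",np.sort(A[:,2])[:6].round(4))
    for lo,hi in((.1345,.147),(.15,.165),(.165,.19)):
        s=A[(A[:,2]>lo)&(A[:,2]<hi)]
        if len(s)>2:print("  ",lo,(np.median(s,0)-p)[:2].round(4),((s.min(0)-p)[:2]*1000).round(1),((s.max(0)-p)[:2]*1000).round(1),len(s))
    a=[int(x) for x in pix(c,(.5355,-.152,.135))];im=c["img"]
    w=40 if n=="wrist" else 24
    ims.append(cv2.resize(im[a[1]-w:a[1]+w,a[0]-w:a[0]+w],(266,266),interpolation=cv2.INTER_CUBIC))
cv2.imwrite("pics/tip.png",np.hstack(ims))
E
python3 tip.py
```

```text
p [ 0.5354 -0.1593  0.2381] w 0.181 F [-2.8 -4.5 -2. ] delta [-0.0027  0.02   -0.0069] turn [-0.01 -0.49  0.17]
ee_pos: [0.5356, -0.155, 0.2167]
contact_force: [0.1, 0.2, -0.2]
width: 0.179
p [ 0.5356 -0.155   0.2167] w 0.179 F [ 0.1  0.2 -0.2] delta [-0.0009 -0.0013 -0.0029] turn [ 0.03 -0.21  0.12]
wrist pen low z [0.1442 0.1447 0.1449 0.1461 0.1461 0.1465]
   0.1345 [0.0008 0.0007] [-0.2 -0.4] [1.3 1.6] 6
   0.15 [0.0033 0.0018] [ 0.9 -1.4] [4.9 5.3] 16
   0.165 [0.0046 0.002 ] [-0.7 -4.1] [5.9 6.3] 113
scene pen low z [0.1472 0.1486 0.1498 0.1578 0.1604 0.1604]
   0.15 [ 0.0042 -0.0004] [ 3.6 -3.5] [6.3 1.4] 4
   0.165 [ 0.006  -0.0011] [ 1.8 -6.1] [8.5 5.3] 31
side pen low z [0.1423 0.1426 0.1451 0.1486 0.15   0.1521]
   0.1345 [-0.0003 -0.0023] [-0.9 -3.4] [ 1.8 -1.6] 3
   0.15 [-0.0011  0.0006] [-4.9 -3. ] [2.  5.4] 8
   0.165 [-0.0013  0.0033] [-5.6 -1.7] [7.  6.5] 35
```

View pics/tip.png

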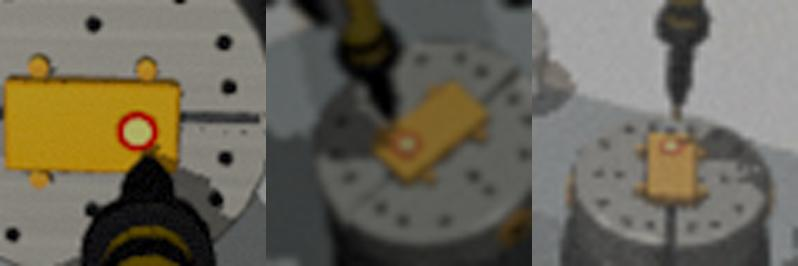

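Tip at z≈0.1425, as expected. It sits about 3 mm off towards -y, so I'll correct that and then go down slowly.

```bash
python3 -m pendant '[[-0.0009,0.002,-0.0015,0,-0.2,0.1,0],[-0.0009,0.004,-0.003,0,-0.2,0.1,0],[-0.0009,0.006,-0.003,0,-0.2,0.1,0],[-0.0009,0.008,-0.003,0,-0.2,0.1,0],[-0.0009,0.009,-0.003,0,-0.2,0.1,0],[-0.0009,0.009,-0.003,0,-0.2,0.1,0]]'|egrep 'ee_pos|contact|width'
python3 to.py "[.5355,-.152,.1995]"; python3 tip.py
```

```text
ee_pos: [0.5357, -0.1526, 0.2085]
contact_force: [-0.1, 0.2, -1.5]
width: 0.178
p [ 0.5357 -0.1526  0.2085] w 0.178 F [-0.1  0.2 -1.5] delta [ 0.      0.009  -0.0006] turn [-0.01 -0.07 -0.02]
wrist pen low z [0.1357 0.1368 0.1373 0.1386 0.1388 0.1398]
   0.1345 [0.0011 0.0004] [ 0.3 -0.6] [1.2 1.8] 9
   0.15 [0.0045 0.0019] [-0.7 -4.2] [5.7 6.2] 64
   0.165 [0.0048 0.002 ] [-0.1 -4. ] [5.8 6.1] 63
scene pen low z [0.1371 0.138  0.1382 0.1405 0.1472 0.149 ]
   0.1345 [0.0009 0.0004] [ 0.4 -1.2] [3.3 1.6] 4
   0.15 [ 0.0049 -0.0015] [ 3.  -5.8] [6.6 3.6] 12
   0.165 [ 0.0055 -0.0002] [ 3.5 -5.9] [7.8 5.1] 22
side pen low z [0.1384 0.1399 0.1433 0.1476 0.1484 0.1503]
   0.1345 [-0.0003  0.0011] [-1.2  0.9] [-0.   3.4] 3
   0.15 [-0.002   0.0042] [-5.1  0.4] [3.4 6.6] 14
   0.165 [-0.0017  0.004 ] [-6.  -3.1] [5. 8.] 26
```

View pics/tip.png

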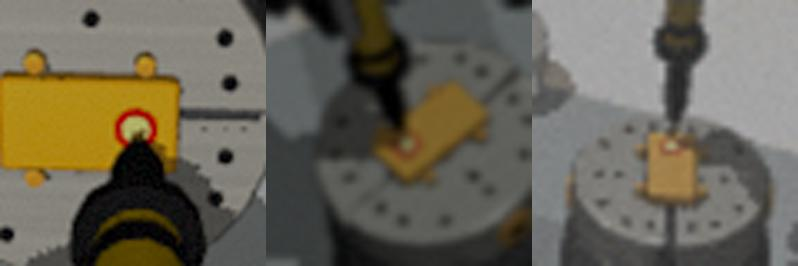

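The tip is over the ring in all three views, about 5.5 mm above the face. Lowering gently.

```bash
python3 -m pendant '[[0,0.001,0,0,0,0,0],[0,0.002,0,0,0,0,0],[0,0.003,0,0,0,0,0],[0,0.004,0,0,0,0,0],[0,0.005,-0.0003,0,0,0,0],[0,0.006,-0.0003,0,0,0,0],[0,0.0068,-0.0003,0,0,0,0],[0,0.0074,-0.0003,0,0,0,0],[0,0.0074,-0.0003,0,0,0,0]]'|egrep 'ee_pos|contact|width'
for i in 1 2 3; do python3 -m pendant '[[0,0,0,0,0,0,0],[0,0,0,0,0,0,0]]'|egrep ee_pos; python3 to.py "[.5355,-.152,.1995]"; done; python3 tip.py
```

```text
ee_pos: [0.5359, -0.1523, 0.2015]
contact_force: [-0.6, 0.2, 0.7]
width: 0.183
ee_pos: [0.5359, -0.1523, 0.2016]
p [ 0.5359 -0.1523  0.2016] w 0.185 F [-0.2 -0.3  0.1] delta [ 0.0003  0.0021 -0.0004] turn [-0.03 -0.06 -0.06]
ee_pos: [0.5359, -0.1523, 0.2016]
p [ 0.5359 -0.1523  0.2016] w 0.185 F [-0.7 -0.1 -0.7] delta [ 0.0003  0.0021 -0.0004] turn [-0.03 -0.07 -0.06]
ee_pos: [0.5359, -0.1523, 0.2017]
p [ 0.5359 -0.1523  0.2017] w 0.183 F [ 0.7  0.4 -0.6] delta [ 0.0003  0.0022 -0.0004] turn [-0.04 -0.07 -0.07]
wrist pen low z [0.1347 0.1407 0.1423 0.1426 0.143  0.1431]
   0.1345 [0.0029 0.0012] [ 1.4 -1.1] [3.9 4.5] 9
   0.15 [0.0046 0.002 ] [-0.5 -4.1] [5.8 6.1] 104
   0.165 [0.0097 0.0036] [ -0.2 -12.3] [12.4 12.8] 120
scene pen low z [0.1359 0.1428 0.1441 0.1466 0.1493 0.1495]
   0.1345 [ 0.0036 -0.    ] [ 2.3 -3.9] [5.1 2.9] 4
   0.15 [ 0.0057 -0.0004] [ 2.9 -6.1] [8.  5.1] 16
   0.165 [ 0.0065 -0.0005] [  1.8 -12.3] [12.4 11.9] 26
side pen low z [0.1374 0.1395 0.1413 0.1422 0.1447 0.1467]
   0.1345 [-0.0011  0.0027] [-3.8  1.3] [2.2 3.3] 6
   0.15 [-0.0028  0.0034] [-5.8  0.7] [2.6 7. ] 15
   0.165 [-0.0015  0.0057] [-12.2  -2.5] [12.3 12.1] 28
```

View pics/tip.png

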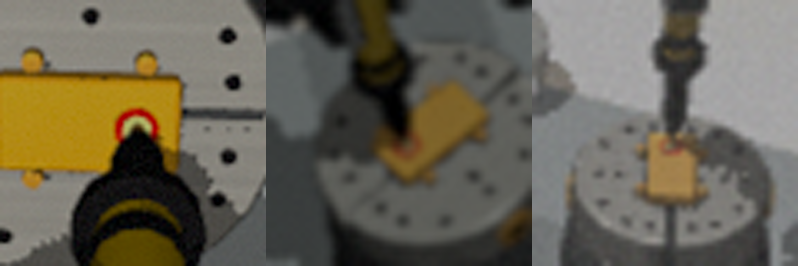

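```bash
cat > fz.py <<'E'
from h import *
F=[]
for _ in range(12):
    robot.camera("wrist");F.append(robot.observe()["contact_force"])
F=np.array(F);print("F",F.mean(0).round(2),"sem",(F.std(0)/12**.5).round(2),st()[1].round(4),robot.observe()["clock"])
E
python3 fz.py; python3 -m pendant '[[0,0.0008,0,0,0,0,0],[0,0.0015,0,0,0,0,0],[0,0.002,-0.0003,0,0,0,0],[0,0.002,-0.0003,0,0,0,0]]'|egrep 'ee_pos'; python3 fz.py;  python3 plane.py|grep deg
```

```text
F [-0.43  0.13  0.01] sem [0.14 0.13 0.18] [ 0.5359 -0.1523  0.2016] 17.15
ee_pos: [0.5359, -0.1521, 0.1996]
F [ 0.23 -0.4   0.86] sem [0.12 0.12 0.13] [ 0.5358 -0.152   0.1996] 18.0833
scene n [ 0.007 -0.009  1.   ] deg 0.66 tilt,roll deg [ 0.2 -0.6] dist from ball 0.0574 737
side n [-0.004 -0.005  1.   ] deg 0.36 tilt,roll deg [-0.3 -0.2] dist from ball 0.0564 414
```

Those 2 mm added 0.85 N, which matches the spring rate. The contact is about 2 N and the tip is about 3.4 mm in, with the vise level. I'll hold briefly, then hand in.

```bash
python3 -m pendant '[[0,0,0,0,0,0,0],[0,0,0,0,0,0,0],[0,0,0,0,0,0,0],[0,0,0,0,0,0,0]]'|egrep 'ee_pos|width'; python3 fz.py; python3 to.py "[.5355,-.152,.1995]"; python3 -c "
from workcell import robot
print(robot.job_done())"
```

```text
ee_pos: [0.5358, -0.152, 0.1996]
width: 0.18
F [-0.04 -0.74  0.79] sem [0.09 0.12 0.1 ] [ 0.5358 -0.152   0.1996] 19.1167
p [ 0.5358 -0.152   0.1996] w 0.185 F [-0.3 -1.   0.9] delta [ 0.0003  0.0001 -0.0001] turn [-0.04 -0.06 -0.07]
the job is handed in; nothing more can be done
None
```

I pushed the vise head level, took the tester out of its stand, and handed the job in at about 19 s with the tester pressed on the marked spot. `job_done` gives no verdict, so what follows is from my own last checks.

- **Vise:** the head is 0.4–0.7° from flat, measured from the scene and side cameras.
- **Tester position:** the tool is within about 0.1° of vertical and within 0.5 mm of my estimate of the mark. That estimate is good to about 2 mm. All three cameras showed the tip inside the red ring.
- **Pressing force:** about 2 N, with the tip about 3.4 mm in. The force reading, corrected for the pen's weight, and the tool height agree, and the last 2 mm of pressing matched the spring rate.

**What disagreed or went wrong:**
- The finger ends turned out to be about 20 mm behind the reported TCP, so the first pushes missed the head. I allowed for this in the grasp.
- Pushing straight down made the contact stick and the wrist force reach about 40 N. It also tipped the head about 6° the wrong way. I corrected this by moving outwards and down together.
- I kept clear of the other things on the bench but did not measure afterwards whether they had moved.

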